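# Release a battery pack by its hidden latch

## Task

Free the battery pack in the charging dock: take the screwdriver from its wooden stand, put its blade down through the narrow slot in the dock's top, feel gently along the hidden ledge for the gap with the springy latch tab, and press the tab until the pack pops up. Then stand the screwdriver back in its stand and let go, leaving the pack popped up in the dock and everything else where it is. Never push hard with the blade: a light hand pressure is enough, and forcing it damages the dock.

Things in the scene. Friction and masses are not known exactly. Their poses are not given: they have to be found in the camera images.
- dock: Grey charging dock fixed on the bench, 119 (x) by 116 (y) mm, top face 95 mm high; the blade must never press on it or in it with more than 30 N. Origin on the bench under it, z up; its -x side (black panel with three lamps) faces roughly to the robot. The slot is in the front part of its top (x = -40 mm), the bay with the black battery pack behind it (x = 0 to 53 mm).
- slot (a point): Centre of the slot's mouth in the dock's top; axes as the dock's. Slot 50 mm long (y), 10 mm wide (x). 30 mm below lies a hidden hard ledge with one gap 14 mm long, its centre from -15 to +15 mm in y: find it by feel. In the gap, 33 to 43 mm below the mouth (varies), lies the springy latch tab: pressed 5 to 7 mm from there (4 to 13 N) it frees the pack; it stops hard at 8 mm.
- pack_top (a point): Centre of the top of the black battery pack (50 x 84 x 100 mm, about 0.2 kg), which stands in the dock's bay. Latched, it is 125 mm above the bench; released, a spring lifts it by itself by 16 mm to 141 mm and keeps it there. Axes as the dock's.
- screwdriver_grip (a point): Centre of the screwdriver's dark six-sided handle (95 mm long, 23 mm across flats, 28 mm across corners; tool 190 mm long, about 90 g). Its own y axis runs from blade to handle end, so y points up in the stand; its own z axis is square to a pair of flats, x points to a corner.
- screwdriver_tip (a point): End of the screwdriver's round 6.4 mm steel blade, 142 mm from the handle's centre; the bare blade is 94 mm long. Axes as the grip's.
- stand_hole (a point): Mouth of the 12 mm square hole in the top of the fixed wooden stand (block 60 x 60 mm, 98 mm high), hole 97 mm deep, straight down. The screwdriver stands in it blade down, its handle resting on the block, handle centre then about 48 mm above the mouth.
- tape_measure: Black tape measure, 34 x 76 x 60 mm, a bystander; origin under it.
- aerosol: Aerosol can, 66 mm across, 210 mm high, standing behind the dock, a bystander; origin under it.
There are look-alikes about, which are no part of the job. Of the things that look like the part that bears screwdriver_grip, take the one that is nearest to the robot's base at the start.

How it is judged:
On the way, in this order (a step that is already met when the one before it is completed fails the run):
1. the blade is down in the dock's slot while the pack is still latched (z of screwdriver_tip in the frame of dock below 0.085 m and horizontal distance between screwdriver_tip and slot below 0.027 m and z of pack_top in the frame of dock below 0.13 m), for 0.1 s.
2. the pack has popped up while the blade is in the gap below the ledge (z of screwdriver_tip in the frame of dock below 0.06 m and horizontal distance between screwdriver_tip and slot below 0.027 m and z of pack_top in the frame of dock above 0.134 m), for 0.05 s.
At the end, for the whole second after the job is handed in: The pack stands popped up in its bay (its top 134 to 150 mm above the dock's base, upright), and the screwdriver stands at rest, fully down and upright in the stand's hole (handle centre within 8 mm of the hole's axis, blade end less than 15 mm above the bench), released (z of pack_top in the frame of dock between 0.134 and 0.15 m and angle between pack_top's own z axis and vertical below 0.12 rad and horizontal distance between screwdriver_grip and stand_hole below 0.008 m and horizontal distance between screwdriver_tip and stand_hole below 0.009 m and height (world z) of screwdriver_tip below 0.015 m and linear speed of each of screwdriver, pack below 0.02 m/s); the robot touches nothing.
It fails at once if the screwdriver presses dock, ledge or latch with more than 30 N (contact force between screwdriver and dock above 30 N).
It fails at once if the robot itself pushes the dock or the pack hard (contact force between any of the arm, the fingers and dock above 15 N or contact force between any of the fingers, the arm and pack above 5 N).
It fails at once if a bystander is displaced by more than 30 mm (distance of any of tape_measure, aerosol from where it was at the start of the episode above 0.03 m).
It also fails if it takes over 61 s, if anything falls off the work surface, if the arm or the gripper's body presses on something with over 40 N, if the wrist force passes 120 N, or if a joint passes its speed limit or range.

## Robot

A 7-joint arm with a two-finger parallel gripper is mounted at the origin on the work surface; the furniture and walls round the work are solid. World frame = base frame: x ahead of the robot, y to its left, z up, the work surface at z = 0. Lengths are in m, angles in rad, forces in N, time in s.
With the tool pointing down it reaches from about 0.4 to 0.85 m from the base axis. Payload 10.4 kg.
Tool frame: the origin (TCP) lies on the centre line of the jaws, within the pads' length; the fingertips stand 25 mm ahead of it and the grasp point (between the pads) lies 6 mm ahead of it; z points along the fingers, y is the line along which they close (so a half turn about z gives the same grasp; the last joint's range is limited). The gripper opens to 85 mm and grips with 20 to 120 N. Pads are 22 mm wide; open, the fingers measure 114 mm over their backs; the gripper's body (76 mm by 85 mm) begins 54 mm behind the grasp point. The pads swing forward as they close: fully open they stand 13 mm farther back than shut.
Start: joints at [-1.176, 0.332, -0.065, 1.46, 0.022, 1.35, -0.088], TCP at [0.254, 0.571, 0.218] pointing down, gripper open.
Joint ranges: [-2.6, 2.6], [-0.5, 2.12], [-1.47, 1.34], [0.16, 2.42], [-1.27, 4.41], [0.06, 2.06], [-2.6, 2.6]. Speed limits (rad/s): [2.22, 2.22, 2.79, 2.79, 3.14, 3.14, 3.14].

## Interface

Orientations are given as a unit quaternion [w, x, y, z].
In Python, from bench import ctrl, imaging gives the robot as it stands. The module is installed in compiled form; this text tells all that it offers.
- The arm moves only by the tool arm_command, never from a script. Its argument "motion" is a list that holds one entry, the list of rows, each a list of 7 numbers: the turn, a rotation vector about the tool's x, y, z in degrees, then the shift along the tool's x, y, z in cm, then the finger opening in cm, from 0 to 8.54. A call has 1 to 8 rows; each row is the pose to reach, as a shift and turn from the pose commanded when the call began, along the tool's axes at that moment; what a row does not reach only later rows make up. A row lasts 1/10 s, in which the tool goes at most 50 mm and 8.59 degrees, less where a joint would pass 70% of its speed; a pose out of reach is approached as far as the arm can. A call with a gripper value outside its range is refused whole. The fingers move at their own pace and stop on an object; "squeeze" is the grip in N (left out, the last holds). Time passes only in rows, so rows that repeat a pose let the fingers close. It gives the time, the measured TCP pose, the force, the opening and the grip force at its end, in the units of the state.
- ctrl.get_state(): the state, without advancing time (a new reading comes with each control period).
- imaging.grab_frame(name): name is "scene" or "top" or "wrist"; returns a dict with "img" (420x560x3 uint8, red, green, blue), "K" (3x3 intrinsics, pixels), "k1" (the pictures are not rectified: a ray, as slopes to the right and down, at radius r is drawn at 1 + k1 r^2 times it, then the intrinsics apply), "xyz" and "orientation" of the camera in the world; the wrist camera has in their place "hand_eye" (4x4, takes a point from camera to tool coordinates, whose origin is the TCP and whose axes are the flange's). Camera axes: x right, y down, z forward; pixel columns grow to the right and rows downward; lengths in m; the calibration is good to about 2 mm. A picture is of the moment at which its call begins: read the wrist's pose just before it. There is no depth.
- ctrl.job_done(): hands the job in; it is judged then, once.
The state is a dict: "time": time; "joint_positions": joint angles; "qvel": joint speeds; "tau": joint torques, N m; "eef_pos": TCP position; "orientation": TCP orientation; "ft_force": force on the tool from outside, world axes, zero at the start; "moment": the same for the moment, N m; "grip_width": finger opening in m; "grasp_force": force on a finger pad.
Only numpy, scipy, OpenCV 4.12 (cv2) and the standard library are available. Lean on these libraries where they do the work, as an engineer would, in place of code of your own. Each camera call takes 0.05 s, during which the arm holds its last target. There are 200 camera calls.

## Working session

There is one attempt and no reset: what is moved stays moved. The work goes in short steps, Python scripts to look and compute and a tool call to move; the robot and the scene stay as the last step left them, time stands still between calls to the robot, and variables do not carry over. Pictures are saved under pics/ and viewed, at most 10 in all, crops included, and the job is handed in when it is done.

Besides the shell and the picture viewer there is one more tool, called after "Request:" as name([rows], argument=value, ...), one row to a line, values as JSON. arm_command: Moves the arm, as the interface text tells. Its arguments: {"type":"object","properties":{"motion":{"type":"array"},"squeeze":{"type":"number"}},"required":["motion"]}

```bash
mkdir -p pics; python3 - <<'E'
from bench import ctrl, imaging
import cv2,pickle
s=ctrl.get_state(); print(s)
for n in ["scene","top"]:
    f=imaging.grab_frame(n); pickle.dump(f,open(n+'.pkl','wb'))
    print(n,f["K"],f["k1"],f["xyz"],f["orientation"])
    cv2.imwrite(f"pics/{n}0.png",f["img"][:,:,::-1])
E
```

```text
{'time': 0.0, 'joint_positions': array([-1.17554991,  0.3328811 , -0.06468124,  1.46093941,  0.02163317,
        1.34989666, -0.08852918]), 'qvel': array([ 0.00181156,  0.00029177,  0.00101789,  0.00312359, -0.00172001,
       -0.0011405 ,  0.00194622]), 'tau': array([ 3.02003682e-04, -6.25471330e+01,  4.94935596e-02, -3.91597331e+01,
        1.63139025e-02,  1.03064047e-02,  1.00530085e-05]), 'eef_pos': array([0.25348827, 0.57085836, 0.21731106]), 'orientation': array([-9.66519587e-05,  2.07415728e-01,  9.78252629e-01, -7.07581268e-04]), 'ft_force': array([-0.78724949, -0.8194232 ,  0.47138935]), 'moment': array([ 0.00860894, -0.03036023,  0.02799643]), 'grasp_force': 0.0, 'grip_width': 0.08544498380011543}
scene [[390.04857225   0.         279.94871467]
 [  0.         390.04857225 211.68413172]
 [  0.           0.           1.        ]] -0.10290756516816894 [ 0.19352468 -0.41008963  0.79483854] [-0.27194302  0.84776699 -0.43624539  0.13049171]
top [[489.91897519   0.         279.84372648]
 [  0.         489.91897519 214.98833209]
 [  0.           0.           1.        ]] -0.03954821344404344 [ 0.38842965 -0.1123382   1.32077341] [ 0.06706538 -0.69371431  0.7152494  -0.0517782 ]
```

View pics/scene0.png

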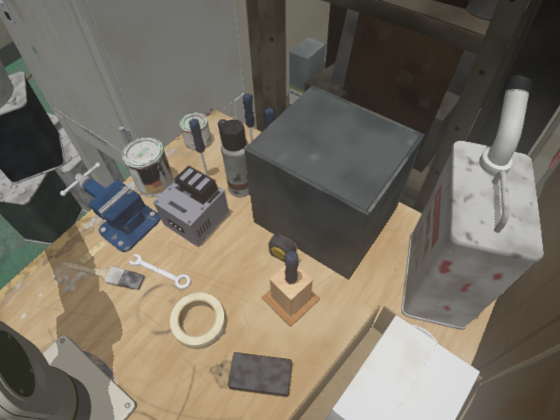

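View pics/top0.png

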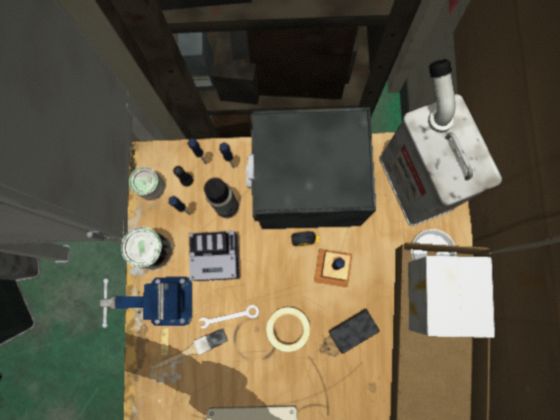

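The scene shows the dock at (192,208), the stand with a screwdriver at (291,278), and other dark handles at (198,135), (249,107), (268,115). The top view shows the dock at (214,256) with its slot at about row 268, the stand at (334,267) with its handle at (338,264), the tape at (303,239) and the aerosol at (221,197).

Screwdriver candidates in the top view: (338,264), (176,203), (182,175), (193,147), (226,151). The one in the wooden stand, (338,264), fits: it is nearest to the base at the bottom of the picture and the only one in a wooden stand. I'll confirm it in an enlarged crop.

```bash
cat > h.py <<'E'
import numpy as np, cv2, pickle
from scipy.spatial.transform import Rotation as R
def rot(q): return R.from_quat([q[1],q[2],q[3],q[0]])
def cam(f,s=None):
    if "hand_eye" in f:
        H=np.array(f["hand_eye"]); Rt=rot(s["orientation"]).as_matrix()
        return Rt@H[:3,:3], Rt@H[:3,3]+s["eef_pos"]
    return rot(f["orientation"]).as_matrix(), np.array(f["xyz"])
def ray(f,uv,s=None):
    Rm,c=cam(f,s); K=f["K"]
    p=np.array([(uv[0]-K[0,2])/K[0,0],(uv[1]-K[1,2])/K[1,1]]); q=p.copy()
    for _ in range(20): q=p/(1+f["k1"]*(q@q))
    d=Rm@np.array([q[0],q[1],1]); return c,d/np.linalg.norm(d)
def onz(f,uv,z,s=None):
    c,d=ray(f,uv,s); return c+d*(z-c[2])/d[2]
def proj(f,P,s=None):
    Rm,c=cam(f,s); v=Rm.T@(np.array(P)-c); q=v[:2]/v[2]; q=q*(1+f["k1"]*(q@q))
    return q*[f["K"][0,0],f["K"][1,1]]+[f["K"][0,2],f["K"][1,2]]
E
python3 - <<'E'
from h import *
t=pickle.load(open('top.pkl','rb')); s=pickle.load(open('scene.pkl','rb'))
a=t['img'][225:295,180:250]; b=t['img'][235:305,290:360]; c=s['img'][225:330,250:355];d=s['img'][150:255,140:245]
r=lambda x:cv2.resize(x,(290,290),interpolation=cv2.INTER_CUBIC)
cv2.imwrite('pics/m.png',np.vstack([np.hstack([r(a),r(b)]),np.hstack([r(d),r(c)])])[:,:,::-1])
print('stand top',onz(t,(338,262),.098),'tape',onz(t,(303,239),.06),'dock',onz(t,(214,256),.095))
for p in [(338,264),(176,203),(182,175),(193,147),(226,151)]: print(p,onz(t,p,.19))
E
```

```text
stand top [ 0.47331979 -0.23000043  0.098     ] tape [ 0.53810648 -0.14615188  0.06      ] dock [0.49796767 0.07970974 0.095     ]
(338, 264) [ 0.46234644 -0.22093     0.19      ]
(176, 203) [0.61771543 0.15446747 0.19      ]
(182, 175) [0.68547433 0.14054763 0.19      ]
(193, 147) [0.75413466 0.11426275 0.19      ]
(226, 151) [0.74110449 0.03440387 0.19      ]
```

View pics/m.png

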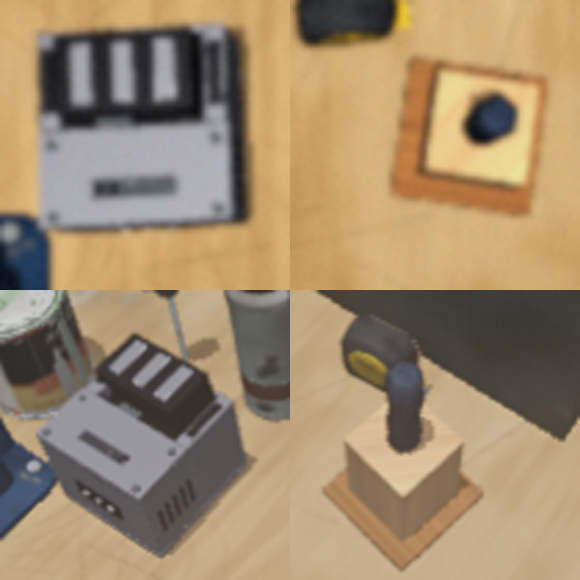

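The enlarged crop confirms it: the handle stands in the block on a brown base plate, with the block's top corners in the panel at about (437,68), (546,77), (527,187) and (422,176). The dock's slot is at panel (134,186). Next I move towards the dock for a wrist view.

Request:
arm_command([
  [[0,0,8,-2,-2,-4,8.5],[0,0,16,-6,-5,-8,8.5],[0,0,24,-10,-9,-11,8.5],[0,0,32,-14,-13,-13,8.5],[0,0,40,-17,-16,-15,8.5],[0,0,48,-20,-19,-16,8.5],[0,0,56,-23,-22,-16.3,8.5],[0,0,56,-26,-25,-16.3,8.5]],
])

```text
time: 0.9
eef_pos: [0.386, 0.2465, 0.3814]
orientation: [-0.0, 0.644, 0.765, 0.001]
ft_force: [1.3, -0.3, -0.0]
grip_width: 0.0849
grasp_force: 0.0
```

Request:
arm_command([
  [[0,0,5,-4,1,0,8.5],[0,0,10,-9,2.3,0,8.5],[0,0,10,-13.5,3.5,0,8.5],[0,0,10,-17.5,4.5,0,8.5],[0,0,10,-17.5,4.5,0,8.5]],
])

```text
time: 1.4
eef_pos: [0.4619, 0.0778, 0.3805]
orientation: [0.0, 0.71, 0.704, -0.0]
ft_force: [0.3, -0.2, 0.7]
grip_width: 0.085
grasp_force: 0.0
```

```bash
python3 - <<'E'
from h import *
from bench import ctrl, imaging
s=ctrl.get_state(); f=imaging.grab_frame("wrist"); pickle.dump((f,s),open('w1.pkl','wb'))
print(s['eef_pos'],s['orientation'],f['hand_eye'],f['K'][0],f['k1'])
for P in [(.498,.08,.095),(.462,.08,.095),(.473,-.23,.098)]: print(proj(f,P,s))
cv2.imwrite('pics/w1.png',f['img'][:,:,::-1])
E
```

```text
[0.46186728 0.07780605 0.38054257] [ 4.44303139e-04  7.09926099e-01  7.04276036e-01 -3.25537452e-05] [[-3.63477640e-04 -9.56065992e-01 -2.93151303e-01  7.46494351e-02]
 [ 9.99998991e-01 -7.49983902e-04  1.20605580e-03  7.51605518e-04]
 [-1.37292770e-03 -2.93150569e-01  9.56065301e-01 -1.55846483e-01]
 [ 0.00000000e+00  0.00000000e+00  0.00000000e+00  1.00000000e+00]] [305.93203642   0.         282.47170201] -0.0347585966831442
[306.34777832 171.73478629]
[281.51748668 171.94019968]
[289.45363093 348.92611446]
```

View pics/w1.png

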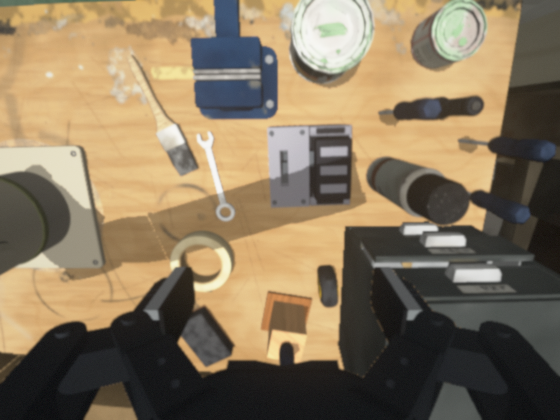

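The wrist view (up is +y, right is +x) shows the dock centred at (310,165) with its slot at (284,167). The stand is at (287,340) with the handle at (287,352), and the dark cabinet begins at column 340 or so. I'll work out the clearances and the dock pose from this.

```bash
python3 - <<'E'
from h import *
t=pickle.load(open('top.pkl','rb')); f,s=pickle.load(open('w1.pkl','rb'))
for z in (0,.1,.2,.3): print(z,'cab front low edge',onz(t,(315,226),z)[:2],'wrist',onz(f,(341,330),z,s)[:2], onz(f,(346,228),z,s)[:2], 'upper front',onz(t,(315,212),z)[:2])
img=f['img'][115:220,260:360]; cv2.imwrite('pics/w1c.png',cv2.resize(img,(600,630)[:2] if 0 else (570,598),interpolation=cv2.INTER_CUBIC)[:,:,::-1])
g=cv2.cvtColor(f['img'],cv2.COLOR_RGB2GRAY)
print(g[150:186,278:292])
hsv=cv2.cvtColor(f['img'],cv2.COLOR_RGB2HSV)
print(hsv[140,265:315].tolist())
E
```

```text
0 cab front low edge [ 0.57975623 -0.18166324] wrist [ 0.58317336 -0.2684065 ] [ 0.58103243 -0.04156503] upper front [ 0.61839777 -0.18322801]
0.1 cab front low edge [ 0.56527028 -0.17641442] wrist [ 0.56079045 -0.18991904] [ 0.5590487  -0.00537197] upper front [ 0.60098614 -0.17786072]
0.2 cab front low edge [ 0.55078433 -0.1711656 ] wrist [ 0.53840754 -0.11143159] [0.53706496 0.03082108] upper front [ 0.58357452 -0.17249342]
0.3 cab front low edge [ 0.53629838 -0.16591678] wrist [ 0.51602462 -0.03294413] [0.51508122 0.06701414] upper front [ 0.56616289 -0.16712613]
[[194 181 167 161 162 164 164 163 165 174 190 196 196 198]
 [191 168 141 126 127 135 138 138 144 161 184 194 197 195]
 [190 163 126 100 102 113 121 122 129 153 182 193 196 196]
 [190 164 123  92  92 104 112 116 124 149 181 194 196 197]
 [191 163 123  94  90 102 115 121 128 151 180 193 197 195]
 [189 165 125  94  91 104 117 124 130 151 178 193 195 195]
 [190 166 127  95  90 103 117 124 131 151 179 191 195 194]
 [190 166 127  96  90 103 117 123 129 148 177 192 194 193]
 [191 169 128  96  90  99 116 122 128 148 176 190 194 
[... 1641 characters left out ...]
22], [8, 22, 212], [156, 6, 206], [144, 6, 206], [144, 6, 207], [144, 6, 207], [144, 6, 206], [138, 6, 207], [140, 7, 207], [144, 6, 205], [144, 6, 206], [138, 6, 206], [135, 7, 207], [140, 7, 207], [138, 6, 206], [143, 5, 204], [143, 5, 205], [138, 6, 205], [138, 6, 205], [140, 7, 205], [135, 5, 205], [144, 6, 203], [138, 6, 203], [138, 6, 203], [138, 6, 203], [132, 6, 203], [140, 8, 203], [140, 8, 203], [140, 8, 203], [138, 6, 202], [138, 6, 201], [138, 6, 201], [144, 6, 200], [138, 6, 200], [144, 6, 200], [138, 6, 199], [144, 6, 199], [140, 8, 198], [140, 8, 199], [135, 8, 198], [140, 8, 192], [144, 8, 169], [158, 8, 124], [5, 17, 88], [9, 24, 74], [15, 31, 66], [9, 38, 67], [13, 36, 63]]
```

Request:
arm_command([
  [[0,0,0,-4,0,0,8.5],[0,0,0,-8.5,0,0,8.5],[0,0,0,-13,0,0,8.5],[0,0,0,-17.5,0,1.5,8.5],[0,0,0,-22,0.2,3,8.5],[0,0,0,-26,0.2,4.5,8.5],[0,0,0,-29,0.3,6,8.5],[0,0,0,-30,0.3,7,8.5]],
])

```text
time: 2.25
eef_pos: [0.463, -0.2183, 0.3093]
orientation: [-0.0, 0.708, 0.707, -0.0]
ft_force: [0.1, 0.1, 0.8]
grip_width: 0.0854
grasp_force: 0.0
```

Request:
arm_command([
  [[0,0,0,0,0,0,8.5],[0,0,0,0,0,0,8.5]],
])

```text
time: 2.45
eef_pos: [0.4641, -0.2147, 0.3105]
orientation: [-0.0, 0.706, 0.708, -0.0]
ft_force: [-0.4, -0.4, -0.0]
grip_width: 0.0851
grasp_force: 0.0
```

```bash
python3 - <<'E'
from h import *
from bench import ctrl, imaging
s=ctrl.get_state(); f=imaging.grab_frame("wrist"); pickle.dump((f,s),open('w2.pkl','wb'))
print(s['eef_pos'],s['orientation'])
f1,s1=pickle.load(open('w1.pkl','rb')); print('slot',onz(f1,(283.6,167.6),.095,s1))
c=proj(f,(.473,-.23,.15),s).astype(int); print(c)
r0,c0=max(c[1]-75,0),max(c[0]-75,0); print(r0,c0)
cv2.imwrite('pics/w2.png',cv2.resize(f['img'][r0:r0+150,c0:c0+150],(600,600),interpolation=cv2.INTER_CUBIC)[:,:,::-1])
E
```

```text
[ 0.46410994 -0.21468476  0.31051837] [-3.35337668e-04  7.06187820e-01  7.08024469e-01 -2.81652927e-05]
slot [0.46506465 0.08627437 0.095     ]
[289 207]
132 214
```

View pics/w2.png

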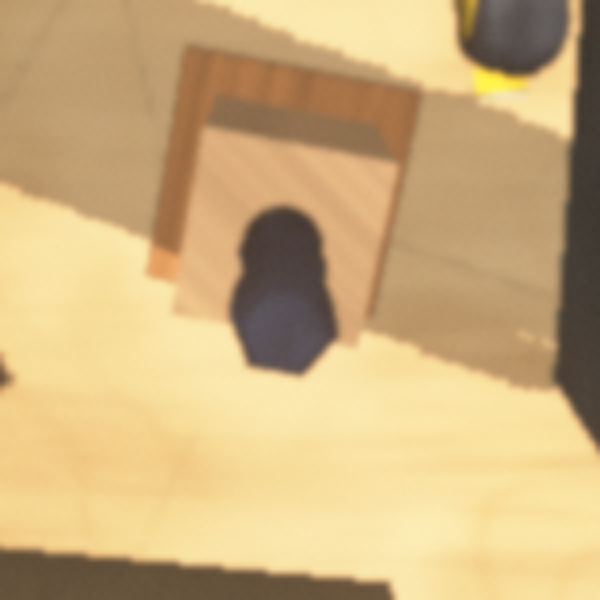

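The wrist crop shows the block top centred at crop (284,235) and the hex end of the handle centred at crop (284,322). Its right-hand corner is about 10° below horizontal, so I turn the tool -19° to square the jaws to a pair of flats.

```bash
python3 - <<'E'
from h import *
f,s=pickle.load(open('w2.pkl','rb'))
t=pickle.load(open('top.pkl','rb'));sc=pickle.load(open('scene.pkl','rb'))
U=lambda x,y:(214+x/4,132+y/4)
print('handle top',onz(f,U(284,320),.193,s),'block',onz(f,U(284.5,235.5),.098,s))
V=lambda x,y:(290+(x-290)/4.143,235+y/4.143)
print('top: handle top',onz(t,V(491,119),.193),'block',onz(t,V(483,127),.098))
W=lambda x,y:(250+(x-290)/2.762,225+(y-290)/2.762)
print('scene block',np.mean([onz(sc,W(*p),.098) for p in [(344,443),(404,395),(464,443),(404,495)]],0))
b=np.mean([onz(f,U(*p),.098,s) for p in [(205,125),(400,160),(358,345),(175,312)]],0);print(b)
Rm=rot(s['orientation']).as_matrix()
h=onz(f,U(284,320),.193,s)
print('delta tool cm',Rm.T@(np.r_[h[:2],.15]-s['eef_pos'])*100)
E
```

```text
handle top [ 0.46752432 -0.22230269  0.193     ] block [ 0.46851698 -0.22369356  0.098     ]
top: handle top [ 0.46274643 -0.22185148  0.193     ] block [ 0.46437232 -0.22606175  0.098     ]
scene block [ 0.46395009 -0.22826417  0.098     ]
[ 0.4685199  -0.22435922  0.098     ]
delta tool cm [-0.76966092  0.34770137 16.0513273 ]
```

Request:
arm_command([
  [[0,0,-8,-0.4,0.1,2,8.5],[0,0,-16,-0.7,0.25,5,8.5],[0,0,-19,-0.75,0.25,8,8.5],[0,0,-19,-0.75,0.25,11,8.5],[0,0,-19,-0.75,0.25,13.5,8.5],[0,0,-19,-0.75,0.25,14.6,8.5],[0,0,-19,-0.75,0.25,14.6,5]],
], squeeze=40)

```text
time: 3.2
eef_pos: [0.4662, -0.2224, 0.1639]
orientation: [-0.001, 0.58, 0.815, -0.0]
ft_force: [-0.1, -0.1, 0.7]
grip_width: 0.0726
grasp_force: 0.0
```

Request:
arm_command([
  [[0,0,0,0,0,0,2.6],[0,0,0,0,0,0,2.0],[0,0,0,0,0,0,1.5],[0,0,0,0,0,0,1.5],[0,0,0,0,0,0,1.5]],
], squeeze=40)

```text
time: 3.7
eef_pos: [0.4669, -0.2239, 0.1654]
orientation: [0.001, 0.58, 0.814, 0.0]
ft_force: [0.0, 0.6, 7.2]
grip_width: 0.0222
grasp_force: 41.4
```

Request:
arm_command([
  [[0,0,0,0,0,-1,1.5],[0,0,0,0,0,-3,1.5],[0,0,0,0,0,-5.5,1.5],[0,0,0,0,0,-8,1.5],[0,0,0,0,0,-10.5,1.5],[0,0,0,0,0,-13,1.5],[0,0,0,0,0,-14,1.5],[0,0,0,0,0,-14,1.5]],
])

```text
time: 4.5
eef_pos: [0.4667, -0.2239, 0.3055]
orientation: [0.001, 0.58, 0.814, 0.001]
ft_force: [0.9, -0.6, -0.9]
grip_width: 0.0218
grasp_force: 40.6
```

```bash
python3 - <<'E'
from h import *
from bench import ctrl, imaging
s=ctrl.get_state(); f=imaging.grab_frame("wrist"); pickle.dump((f,s),open('w3.pkl','wb'))
print(s['eef_pos'],s['orientation'],s['ft_force'],s['grip_width'])
Rm=rot(s['orientation']).as_matrix()
tip=s['eef_pos']+Rm@[0,0,.161-.0]; print('guess tip',tip,proj(f,tip,s))
print('slot delta from TCP, tool cm',Rm.T@(np.array([.465,.086,.1])-s['eef_pos'])*100)
cv2.imwrite('pics/w3.png',f['img'][:,:,::-1])
E
```

```text
[ 0.46665349 -0.22387865  0.30552616] [8.49413602e-04 5.80293940e-01 8.14406484e-01 5.48131915e-04] [ 0.85574035 -0.59307196 -0.89773433] 0.02183635195843752
guess tip [ 0.46697866 -0.22389362  0.14452649] [281.49798078 192.92037143]
slot delta from TCP, tool cm [29.35880758  9.92317628 20.54935786]
```

View pics/w3.png

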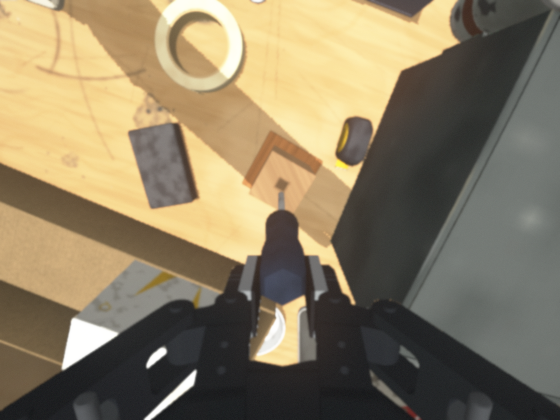

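The screwdriver is held straight, with its tip at about (282,192) as predicted and the stand hole below it at (282,183). Next I carry it over the slot.

Request:
arm_command([
  [[0,0,4,3,1,0,1.5],[0,0,8,7,2.4,0,1.5],[0,0,12,11,3.7,0,1.5],[0,0,16,15,5.1,0,1.5],[0,0,19,19,6.4,0,1.5],[0,0,19,23,7.8,0,1.5],[0,0,19,27,9.1,0,1.5],[0,0,19,29.4,9.9,0,1.5]],
])

```text
time: 5.35
eef_pos: [0.4626, 0.09, 0.3027]
orientation: [-0.001, 0.705, 0.709, -0.001]
ft_force: [0.1, -0.4, -0.9]
grip_width: 0.0222
grasp_force: 40.6
```

Request:
arm_command([
  [[0,0,0,0,0,1,1.5],[0,0,0,0,0,1.5,1.5],[0,0,0,0,0,1.5,1.5]],
])

```text
time: 5.65
eef_pos: [0.4632, 0.0852, 0.2879]
orientation: [-0.0, 0.707, 0.707, -0.001]
ft_force: [0.7, -1.2, -0.5]
grip_width: 0.0218
grasp_force: 40.6
```

```bash
python3 - <<'E'
from h import *
from bench import ctrl, imaging
s=ctrl.get_state(); f=imaging.grab_frame("wrist"); pickle.dump((f,s),open('w4.pkl','wb'))
print(s['eef_pos'],s['orientation'],s['ft_force'],s['grip_width'])
Rm=rot(s['orientation']).as_matrix(); print(Rm)
tip=s['eef_pos']+Rm@[0,0,.161]; print('guess tip',tip,proj(f,tip,s),'slot',proj(f,(.465,.086,.095),s))
cv2.imwrite('pics/w4.png',cv2.resize(f['img'][120:240,220:380],(800,600),interpolation=cv2.INTER_CUBIC)[:,:,::-1])
E
```

```text
[0.46319565 0.08523462 0.28791703] [-4.26795205e-04  7.07288716e-01  7.06923566e-01 -1.24983948e-03] [ 0.68996316 -1.2267933  -0.45122061] 0.02179310748759401
[[ 5.15019107e-04  9.99997056e-01 -2.37141790e-03]
 [ 9.99999189e-01 -5.17778996e-04 -1.16334710e-03]
 [-1.16457154e-03 -2.37081683e-03 -9.99996511e-01]]
guess tip [0.46281385 0.08504732 0.12691759] [281.3814043  193.27403601] slot [283.38449319 186.12498187]
```

View pics/w4.png

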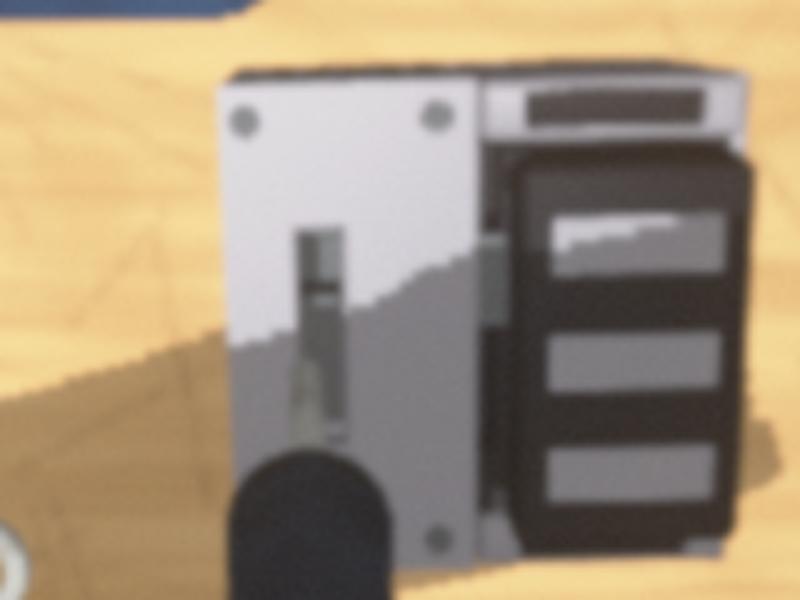

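The tip is at crop (308,362), and the slot mouth spans columns 297–345 and rows 228–440. A thin dark line crosses the slot at row 288.

```bash
python3 - <<'E'
from h import *
f,s=pickle.load(open('w4.pkl','rb')); f1,s1=pickle.load(open('w1.pkl','rb'))
U=lambda x,y:(220+x/5,120+y/5)
print('tip',onz(f,U(308,363),.1275,s),'slot',onz(f,U(321,334),.095,s), 'ends',onz(f,U(321,228),.095,s),onz(f,U(321,440),.095,s))
print('slot left/right top',onz(f,U(297,240),.095,s),onz(f,U(345,240),.095,s),onz(f,U(347,420),.095,s))
print('dock front edge',onz(f,U(222,90),.095,s),onz(f,U(230,400),.095,s))
for z in (.095,.085,.075,.065,.055): print(z,onz(f,U(321,290),z,s)[:2],onz(f1,(283.5,161),z,s1)[:2])
E
```

```text
tip [0.46304963 0.08591741 0.1275    ] slot [0.46594724 0.08520059 0.095     ] ends [0.4659292  0.10981239 0.095     ] [0.46596672 0.0595758  0.095     ]
slot left/right top [0.46045386 0.10707844 0.095     ] [0.47140841 0.10707109 0.095     ] [0.47210522 0.06448875 0.095     ]
dock front edge [0.4439172 0.1404993 0.095    ] [0.44454269 0.06938508 0.095     ]
0.095 [0.46593958 0.09553487] [0.4649905  0.09576178]
0.085 [0.46598501 0.09368432] [0.46503277 0.094475  ]
0.075 [0.46603044 0.09183377] [0.46507504 0.09318822]
0.065 [0.46607587 0.08998321] [0.46511731 0.09190144]
0.055 [0.4661213  0.08813266] [0.46515958 0.09061465]
```

Request:
arm_command([
  [[0,0,0,0,0.29,0.5,1.5],[0,0,0,0,0.29,1.5,1.5],[0,0,0,0,0.29,2.5,1.5],[0,0,0,0,0.29,3,1.5],[0,0,0,0,0.29,3.3,1.5],[0,0,0,0,0.29,3.6,1.5],[0,0,0,0,0.29,3.9,1.5],[0,0,0,0,0.29,3.9,1.5]],
])

```text
time: 6.5
eef_pos: [0.4666, 0.0866, 0.2503]
orientation: [-0.0, 0.707, 0.708, -0.0]
ft_force: [-0.1, 0.1, -0.5]
grip_width: 0.0221
grasp_force: 40.6
```

Request:
arm_command([
  [[0,0,0,0,0,0.4,1.5],[0,0,0,0,0,0.8,1.5],[0,0,0,0,0,1.2,1.5],[0,0,0,0,0,1.6,1.5],[0,0,0,0,0,1.8,1.5],[0,0,0,0,0,2.0,1.5],[0,0,0,0,0,2.0,1.5]],
])

```text
time: 7.2
eef_pos: [0.4666, 0.0866, 0.2302]
orientation: [-0.0, 0.707, 0.707, -0.0]
ft_force: [-0.4, 0.3, 0.0]
grip_width: 0.0219
grasp_force: 40.6
```

Request:
arm_command([
  [[0,0,0,0,0,0.1,1.5],[0,0,0,0,0,0.2,1.5],[0,0,0,0,0,0.3,1.5],[0,0,0,0,0,0.3,1.5]],
])

```text
time: 7.6
eef_pos: [0.4666, 0.0866, 0.2274]
orientation: [-0.0, 0.707, 0.708, -0.0]
ft_force: [-0.1, -0.9, -1.4]
grip_width: 0.022
grasp_force: 40.6
```

Tip is at about z = 0.066 with no contact; continuing 1 mm at a time.

Request:
arm_command([
  [[0,0,0,0,0,0.1,1.5],[0,0,0,0,0,0.1,1.5]],
])

```text
time: 7.8
eef_pos: [0.4667, 0.0866, 0.2264]
orientation: [-0.0, 0.707, 0.707, -0.0]
ft_force: [-0.4, 0.5, -0.6]
grip_width: 0.0218
grasp_force: 40.6
```

Request:
arm_command([
  [[0,0,0,0,0,0.1,1.5],[0,0,0,0,0,0.1,1.5]],
])

```text
time: 8.0
eef_pos: [0.4668, 0.0867, 0.2256]
orientation: [0.0, 0.707, 0.707, 0.0]
ft_force: [-0.8, -0.6, -0.5]
grip_width: 0.0219
grasp_force: 40.7
```

Request:
arm_command([
  [[0,0,0,0,0,0.1,1.5],[0,0,0,0,0,0.1,1.5]],
])

```text
time: 8.2
eef_pos: [0.4673, 0.0868, 0.2254]
orientation: [0.0, 0.707, 0.707, 0.001]
ft_force: [-1.7, -0.4, 6.4]
grip_width: 0.022
grasp_force: 41.4
```

Ledge touched at TCP z ≈ 0.2255 (6 N). I lift off it, shift +7 mm in y and probe again.

Request:
arm_command([
  [[0,0,0,0,0,-0.2,1.5],[0,0,0,0.4,0,-0.2,1.5],[0,0,0,0.7,0,-0.2,1.5],[0,0,0,0.7,0,-0.1,1.5],[0,0,0,0.7,0,0,1.5],[0,0,0,0.7,0,0,1.5]],
])

```text
time: 8.8
eef_pos: [0.4666, 0.0935, 0.2242]
orientation: [-0.0, 0.707, 0.707, -0.0]
ft_force: [0.2, -0.1, -0.9]
grip_width: 0.0219
grasp_force: 40.6
```

Request:
arm_command([
  [[0,0,0,0,0,0.1,1.5],[0,0,0,0,0,0.1,1.5]],
])

```text
time: 9.0
eef_pos: [0.4666, 0.0935, 0.2234]
orientation: [-0.0, 0.707, 0.707, -0.0]
ft_force: [-1.5, 0.3, -0.8]
grip_width: 0.0223
grasp_force: 40.6
```

Request:
arm_command([
  [[0,0,0,0,0,0.1,1.5],[0,0,0,0,0,0.1,1.5]],
])

```text
time: 9.2
eef_pos: [0.4666, 0.0936, 0.2224]
orientation: [-0.0, 0.707, 0.707, -0.0]
ft_force: [0.6, -0.1, -0.4]
grip_width: 0.0217
grasp_force: 40.6
```

It is in the gap, so I go down slowly to the tab.

Request:
arm_command([
  [[0,0,0,0,0,0.1,1.5],[0,0,0,0,0,0.2,1.5],[0,0,0,0,0,0.2,1.5]],
])

```text
time: 9.5
eef_pos: [0.4666, 0.0936, 0.2203]
orientation: [-0.0, 0.707, 0.707, -0.0]
ft_force: [-0.5, 0.5, -1.0]
grip_width: 0.0221
grasp_force: 40.6
```

Request:
arm_command([
  [[0,0,0,0,0,0.1,1.5],[0,0,0,0,0,0.2,1.5],[0,0,0,0,0,0.2,1.5]],
])

```text
time: 9.8
eef_pos: [0.4666, 0.0936, 0.2183]
orientation: [-0.0, 0.707, 0.707, -0.0]
ft_force: [0.4, 0.1, -0.8]
grip_width: 0.0221
grasp_force: 40.6
```

Request:
arm_command([
  [[0,0,0,0,0,0.1,1.5],[0,0,0,0,0,0.2,1.5],[0,0,0,0,0,0.2,1.5]],
])

```text
time: 10.1
eef_pos: [0.4666, 0.0936, 0.2163]
orientation: [-0.0, 0.707, 0.707, -0.0]
ft_force: [0.1, 0.3, -1.4]
grip_width: 0.0217
grasp_force: 40.6
```

Request:
arm_command([
  [[0,0,0,0,0,0.1,1.5],[0,0,0,0,0,0.2,1.5],[0,0,0,0,0,0.2,1.5]],
])

```text
time: 10.4
eef_pos: [0.4668, 0.0937, 0.2146]
orientation: [0.0, 0.707, 0.707, 0.0]
ft_force: [0.5, 0.3, 1.9]
grip_width: 0.0219
grasp_force: 40.9
```

Request:
arm_command([
  [[0,0,0,0,0,0.1,1.5],[0,0,0,0,0,0.2,1.5],[0,0,0,0,0,0.2,1.5]],
])

```text
time: 10.7
eef_pos: [0.4669, 0.0937, 0.2127]
orientation: [0.0, 0.707, 0.708, 0.0]
ft_force: [-0.5, -0.2, 4.5]
grip_width: 0.0219
grasp_force: 41.2
```

Request:
arm_command([
  [[0,0,0,0,0,0.1,1.5],[0,0,0,0,0,0.2,1.5],[0,0,0,0,0,0.2,1.5]],
])

```text
time: 11.0
eef_pos: [0.4669, 0.0937, 0.2108]
orientation: [0.0, 0.707, 0.707, 0.0]
ft_force: [0.2, 0.2, 5.2]
grip_width: 0.022
grasp_force: 41.3
```

Request:
arm_command([
  [[0,0,0,0,0,0.1,1.5],[0,0,0,0,0,0.1,1.5]],
])

```text
time: 11.2
eef_pos: [0.467, 0.0937, 0.2099]
orientation: [0.0, 0.707, 0.708, 0.0]
ft_force: [-0.1, -0.5, 5.1]
grip_width: 0.0221
grasp_force: 41.4
```

Request:
arm_command([
  [[0,0,0,0,0,0.1,1.5],[0,0,0,0,0,0.1,1.5]],
])

```text
time: 11.4
eef_pos: [0.467, 0.0937, 0.2089]
orientation: [0.0, 0.707, 0.707, 0.0]
ft_force: [0.1, -0.6, 5.8]
grip_width: 0.0221
grasp_force: 41.4
```

```bash
python3 - <<'E'
from h import *
from bench import ctrl, imaging
s=ctrl.get_state(); f=imaging.grab_frame("wrist"); f2=imaging.grab_frame("scene"); pickle.dump((f,s),open('w5.pkl','wb'))
print(s['eef_pos'],s['ft_force'])
f0=pickle.load(open('scene.pkl','rb'))
d=cv2.absdiff(f0['img'],f2['img'])[150:255,140:245]
cv2.imwrite('pics/w5.png',np.hstack([cv2.resize(x,(400,400),interpolation=cv2.INTER_CUBIC) for x in (f['img'][60:260,180:380],f2['img'][150:255,140:245])])[:,:,::-1])
E
```

```text
[0.46698937 0.09371288 0.20893667] [ 0.07546049 -0.62385436  5.82379773]
```

View pics/w5.png

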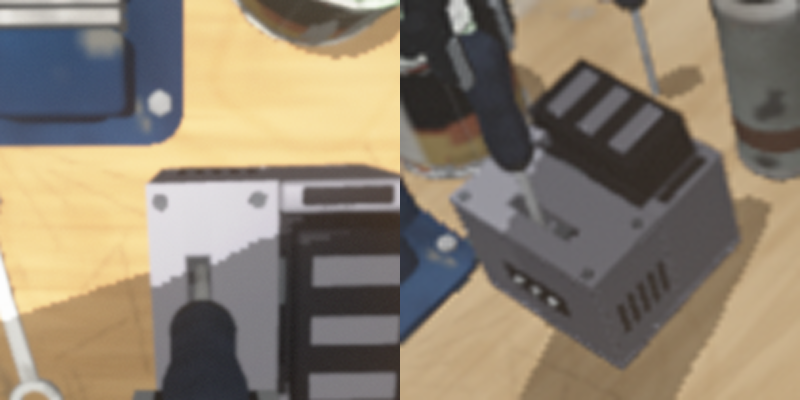

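The left panel shows the blade in the slot; the right panel shows the blade through the slot and the pack possibly raised, its top's left corner at about (530,103). I'll check that numerically.

```bash
python3 - <<'E'
from h import *
from bench import imaging
f2=imaging.grab_frame("scene"); f0=pickle.load(open('scene.pkl','rb'))
for z in(.125,.141): print(z,[proj(f0,(x,y,z)).round(1) for x,y in((.508,.1275),(.508,.0435),(.557,.0435),(.557,.1275))])
print('seen now',140+130/400*105,150+103/400*105)
# white labels on pack: flow of pack patch
a=cv2.cvtColor(f0['img'],7).astype(np.float32);b=cv2.cvtColor(f2['img'],7).astype(np.float32)
x0,y0=184,170
t=a[y0:y0+22,x0:x0+30]; r=cv2.matchTemplate(b[y0-15:y0+37,x0-15:x0+45],t,cv2.TM_CCOEFF_NORMED); print(cv2.minMaxLoc(r)[1::2],'no motion=(15,15)')
p=proj(f0,(.53,.085,.141))-proj(f0,(.53,.085,.125)); print('expected',p)
E
```

```text
0.125 [array([173.9, 177.1]), array([200.9, 193.8]), array([215.7, 179.7]), array([188.7, 163.8])]
0.141 [array([172.2, 172.5]), array([199.6, 189.3]), array([214.6, 175.1]), array([187.3, 159.1])]
seen now 174.125 177.0375
(0.9116643667221069, (14, 15)) no motion=(15,15)
expected [-1.38714484 -4.62275142]
```

Not popped yet, so I press a little further in small steps.

Request:
arm_command([
  [[0,0,0,0,0,0.05,1.5],[0,0,0,0,0,0.05,1.5],[0,0,0,0,0,0.05,1.5]],
])

```text
time: 11.85
eef_pos: [0.467, 0.0937, 0.2085]
orientation: [0.0, 0.707, 0.708, 0.0]
ft_force: [-0.2, -0.8, 5.8]
grip_width: 0.0224
grasp_force: 41.4
```

Request:
arm_command([
  [[0,0,0,0,0,0.05,1.5],[0,0,0,0,0,0.05,1.5],[0,0,0,0,0,0.05,1.5]],
])

```text
time: 12.15
eef_pos: [0.467, 0.0938, 0.208]
orientation: [0.0, 0.707, 0.707, 0.001]
ft_force: [-1.0, -0.5, 6.5]
grip_width: 0.0221
grasp_force: 41.5
```

```bash
cat > chk.py <<'E'
from h import *
from bench import imaging,ctrl
f2=imaging.grab_frame("scene"); f0=pickle.load(open('scene.pkl','rb'))
a=cv2.cvtColor(f0['img'],7).astype(np.float32);b=cv2.cvtColor(f2['img'],7).astype(np.float32)
x0,y0=184,170
t=a[y0:y0+22,x0:x0+30]; r=cv2.matchTemplate(b[y0-15:y0+37,x0-15:x0+45],t,cv2.TM_CCOEFF_NORMED); print(cv2.minMaxLoc(r)[1::2],'no motion=(15,15), popped (13.6,10.4)')
s=ctrl.get_state();print(s['eef_pos'],s['ft_force'])
E
python3 chk.py
```

```text
(0.8305537104606628, (14, 10)) no motion=(15,15), popped (13.6,10.4)
[0.46701417 0.09371009 0.20799679] [-0.41351356 -0.0665706   7.01760018]
```

The pack has popped up (image shift matches). I withdraw straight up.

Request:
arm_command([
  [[0,0,0,0,0,-0.3,1.5],[0,0,0,0,0,-1.2,1.5],[0,0,0,0,0,-2.5,1.5],[0,0,0,0,0,-4,1.5],[0,0,0,0,0,-6,1.5],[0,0,0,0,0,-8,1.5],[0,0,0,0,0,-10,1.5],[0,0,0,0,0,-10,1.5]],
])

```text
time: 13.0
eef_pos: [0.4677, 0.0938, 0.3106]
orientation: [0.001, 0.707, 0.707, 0.002]
ft_force: [0.2, -0.4, -0.9]
grip_width: 0.0221
grasp_force: 40.6
```

```bash
python3 chk.py; python3 - <<'E'
from h import *
from bench import ctrl
s=ctrl.get_state(); Rm=rot(s['orientation']).as_matrix()
print(s['eef_pos'],Rm.T@(np.array([.4668,-.2238,.306])-s['eef_pos'])*100)
print(np.degrees((rot(s['orientation']).inv()*rot([.00085,.58029,.81441,.00055])).as_rotvec()))
E
```

```text
(0.8157345652580261, (14, 10)) no motion=(15,15), popped (13.6,10.4)
[0.46721369 0.09370164 0.30886716] [ 0.15543031 -0.57094593 -0.42558726]
[0.46721369 0.09370164 0.30886716] [-31.7504092   -0.07287156   0.25111465]
[ 1.89429402e-02 -6.73862274e-02 -1.90023848e+01]
```

Request:
arm_command([
  [[0,0,-3,-2.5,0,0,1.5],[0,0,-6,-7,0,0,1.5],[0,0,-9,-11.5,0,0,1.5],[0,0,-12,-16,0,0,1.5],[0,0,-15,-20.5,0,0,1.5],[0,0,-18,-25,0,0,1.5],[0,0,-19,-29,-0.05,0,1.5],[0,0,-19,-31.75,-0.05,0,1.5]],
])

```text
time: 13.85
eef_pos: [0.4653, -0.2268, 0.307]
orientation: [-0.0, 0.581, 0.814, -0.0]
ft_force: [-0.1, -0.3, -0.9]
grip_width: 0.0223
grasp_force: 40.6
```

Request:
arm_command([
  [[0,0,0,0,0,1,1.5],[0,0,0,0,0,2,1.5],[0,0,0,0,0,2.8,1.5],[0,0,0,0,0,2.8,1.5]],
])

```text
time: 14.25
eef_pos: [0.4662, -0.2223, 0.2779]
orientation: [-0.001, 0.579, 0.815, -0.0]
ft_force: [-0.1, -0.6, -1.3]
grip_width: 0.0217
grasp_force: 40.6
```

```bash
python3 - <<'E'
from h import *
from bench import ctrl, imaging
s=ctrl.get_state(); f=imaging.grab_frame("wrist"); pickle.dump((f,s),open('w6.pkl','wb'))
Rm=rot(s['orientation']).as_matrix()
print(s['eef_pos'],s['ft_force'],Rm.T@(np.array([.4668,-.2238,.166])-s['eef_pos'])*100,Rm[:,1])
cv2.imwrite('pics/w6.png',cv2.resize(f['img'][130:250,220:340],(600,600),interpolation=cv2.INTER_CUBIC)[:,:,::-1])
E
```

```text
[ 0.46616558 -0.22232033  0.27788939] [-0.09143599 -0.63768375 -1.34696842] [-0.17932253  0.03175398 11.18861566] [ 0.9444855   0.32854802 -0.00182752]
```

View pics/w6.png

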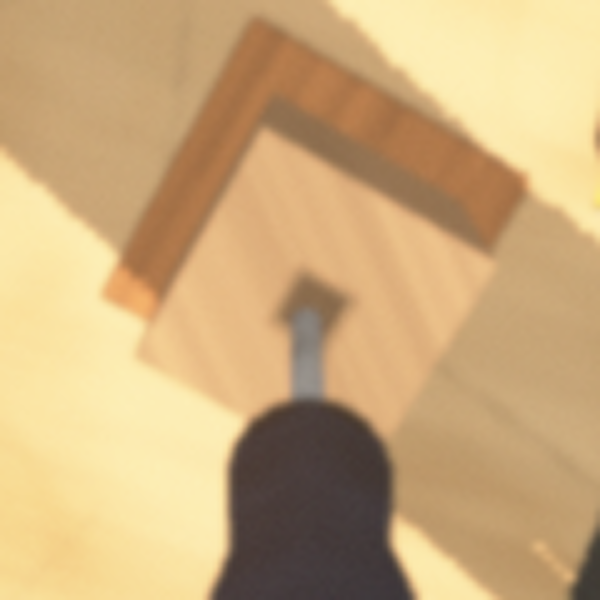

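The blade tip is at crop (307,312) just over the hole, whose visible diamond has its corners at about (306,270), (353,298) and (277,315). I'll work out the offset.

```bash
python3 - <<'E'
from h import *
f,s=pickle.load(open('w6.pkl','rb'));Rm=rot(s['orientation']).as_matrix()
U=lambda x,y:(220+x/5,130+y/5)
tip=onz(f,U(307,315),s['eef_pos'][2]-.161,s)
c=[onz(f,U(*p),.098,s) for p in((306,270),(353,298),(277,315))]
hole=(c[1]+c[2])/2
blk=np.mean([onz(f,U(*p),.098,s) for p in((265,125),(493,258),(140,355))][1:],0)
print(tip,hole,blk,np.linalg.norm(c[0]-c[1]),np.linalg.norm(c[0]-c[2]))
for h in(hole,blk): print(Rm.T@(h-tip)*100)
E
```

```text
[ 0.46572894 -0.2222814   0.11688939] [ 0.46814184 -0.22403944  0.098     ] [ 0.46815142 -0.22413068  0.098     ] 0.012313381589692465 0.012190167834119485
[-0.2484811   0.17358736  1.88821215]
[-0.25741292  0.17149376  1.88820103]
```

Request:
arm_command([
  [[0,0,0,-0.2,0.13,0,1.5],[0,0,0,-0.2,0.13,0,1.5],[0,0,0,-0.2,0.13,0.8,1.5],[0,0,0,-0.2,0.13,1.6,1.5],[0,0,0,-0.2,0.13,2.2,1.5],[0,0,0,-0.2,0.13,2.6,1.5],[0,0,0,-0.2,0.13,3,1.5],[0,0,0,-0.2,0.13,3,1.5]],
])

```text
time: 15.1
eef_pos: [0.4682, -0.2253, 0.2489]
orientation: [-0.0, 0.58, 0.814, -0.0]
ft_force: [0.4, 0.4, -1.2]
grip_width: 0.0221
grasp_force: 40.6
```

Request:
arm_command([
  [[0,0,0,0,0,1,1.5],[0,0,0,0,0,2.5,1.5],[0,0,0,0,0,4,1.5],[0,0,0,0,0,5.5,1.5],[0,0,0,0,0,7,1.5],[0,0,0,0,0,7.7,1.5],[0,0,0,0,0,8,1.5],[0,0,0,0,0,8,1.5]],
])

```text
time: 15.9
eef_pos: [0.4684, -0.2254, 0.1694]
orientation: [-0.0, 0.58, 0.814, -0.0]
ft_force: [-0.5, -0.3, -0.8]
grip_width: 0.0219
grasp_force: 40.6
```

Request:
arm_command([
  [[0,0,0,0,0,0.1,1.5],[0,0,0,0,0,0.2,1.5],[0,0,0,0,0,0.2,1.5]],
])

```text
time: 16.2
eef_pos: [0.4686, -0.2254, 0.1677]
orientation: [0.0, 0.58, 0.814, 0.0]
ft_force: [0.8, -0.0, -1.3]
grip_width: 0.0219
grasp_force: 40.6
```

Request:
arm_command([
  [[0,0,0,0,0,0.1,1.5],[0,0,0,0,0,0.2,1.5],[0,0,0,0,0,0.2,1.5]],
])

```text
time: 16.5
eef_pos: [0.4686, -0.2254, 0.1656]
orientation: [0.0, 0.58, 0.814, 0.0]
ft_force: [0.1, -0.2, 1.1]
grip_width: 0.0218
grasp_force: 40.8
```

Seated (contact beginning). I release and back off upward.

Request:
arm_command([
  [[0,0,0,0,0,0,3],[0,0,0,0,0,0,5],[0,0,0,0,0,0,7],[0,0,0,0,0,0,8.5],[0,0,0,0,0,0,8.5],[0,0,0,0,0,0,8.5]],
])

```text
time: 17.1
eef_pos: [0.4684, -0.2254, 0.1654]
orientation: [-0.0, 0.58, 0.814, 0.0]
ft_force: [-0.2, 0.5, -0.7]
grip_width: 0.085
grasp_force: 0.0
```

Request:
arm_command([
  [[0,0,0,0,0,-1,8.5],[0,0,0,0,0,-3,8.5],[0,0,0,0,0,-6,8.5],[0,0,0,0,0,-9,8.5],[0,0,0,0,0,-12,8.5],[0,0,0,0,0,-15,8.5],[0,0,0,0,0,-15,8.5],[0,0,0,0,0,-15,8.5]],
])

```text
time: 17.9
eef_pos: [0.4686, -0.2256, 0.3162]
orientation: [0.001, 0.58, 0.814, 0.0]
ft_force: [0.3, -0.1, -0.1]
grip_width: 0.0848
grasp_force: 0.0
```

```bash
python3 chk.py; python3 - <<'E'
from h import *
from bench import ctrl, imaging
s=ctrl.get_state(); f=imaging.grab_frame("wrist"); pickle.dump((f,s),open('w7.pkl','wb'))
f2=imaging.grab_frame("scene")
print(proj(f,(.468,-.224,.193),s))
cv2.imwrite('pics/w7.png',np.hstack([cv2.resize(x,(400,400),interpolation=cv2.INTER_CUBIC) for x in (f['img'][140:260,220:340],f2['img'][120:330,140:350])])[:,:,::-1])
E
```

```text
(0.9134462475776672, (15, 9)) no motion=(15,15), popped (13.6,10.4)
[ 0.46824437 -0.22531728  0.31532232] [ 0.01313043 -0.41230816 -0.38890855]
[281.62088175 201.01104818]
```

View pics/w7.png

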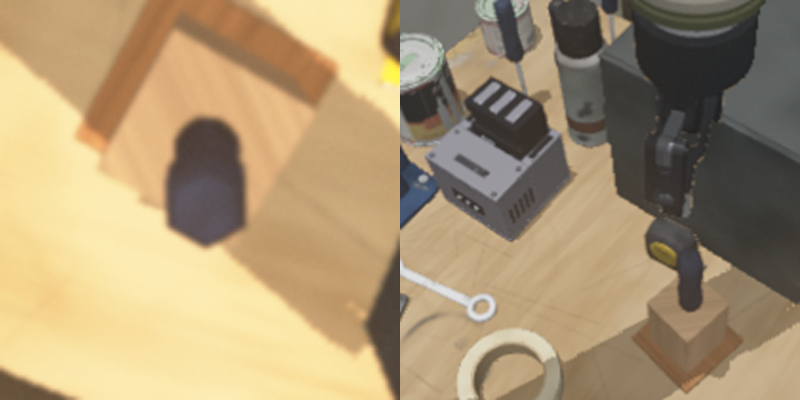

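The left panel shows the screwdriver standing upright in the stand, handle end at about (206,205) and released. The right panel shows the pack up at about (507,115) and the tape and aerosol in place.

```bash
python3 -c "
from bench import ctrl; print(ctrl.job_done())"
```

```text
the job is handed in; nothing more can be done
None
```

The battery pack is popped up in its dock and the screwdriver is back in its stand, released. The highest wrist force reading with the blade in the dock was about 7 N, against the 30 N limit; the job was handed in at about 18 s, and no verdict came back.

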